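# Select the stirrer's yellow gear

## Robot

A 6-joint arm with a two-finger parallel gripper is mounted at the origin on the work surface. World frame = base frame: x ahead of the robot, y to its left, z up, the work surface at z = 0. Lengths are in mm, angles in rad, forces in N, time in s.
With the tool pointing down it reaches from about 300 to 1000 mm from the base axis. Payload 5.1 kg.
Tool frame: the origin (TCP) lies midway between the tips of the shut fingers; the grasp point (between the pads) lies 19 mm behind it; z points along the fingers, y is the line along which they close (so a half turn about z gives the same grasp; the last joint's range is limited). The gripper opens to 95 mm and grips with 3 to 60 N. Pads are 20 mm wide; open, the fingers measure 119 mm over their backs; the gripper's body (75 mm by 180 mm) begins 59 mm behind the grasp point.
Start: joints at [-1.403, 0.124, 1.65, -0, 1.367, -0.083], TCP at [161.284, -629.66, 180.956] pointing down, gripper open.
Joint ranges: [-2.61, 2.61], [-1.02, 2.33], [0.03, 2.71], [-1.35, 4.49], [0.32, 2.68], [-2.91, 2.91]. Speed limits (rad/s): [2.57, 2.57, 3.14, 3.14, 3.14, 3.14].

## Interface

Orientations are given as a rotation vector (axis times angle).
In Python, from rig import arm gives the robot as it stands. The module is installed in compiled form; this text tells all that it offers.
- The arm moves only by the tool drive_tool, never from a script. Its argument "plan" is text: rows parted by semicolons, each of 5 numbers parted by spaces: the shift along the tool's x, y, z in units of 40 mm (1.0 is 40 mm), then the turn about the tool's z in units of 5 degrees (1.0 is 5 degrees), then the opening, from -1 (shut) to 1 (fully open), so that 0 is half open. In form: dx dy dz yaw claw; .... A call has 1 to 12 rows; each row is the pose to reach, as a shift and turn from the pose commanded when the call began, along the tool's axes at that moment; what a row does not reach only later rows make up. A row lasts 1/8 s, in which the tool goes at most 62.5 mm and 10.7 degrees, less where a joint would pass 70% of its speed; a pose out of reach is approached as far as the arm can. A call with a gripper value outside its range is refused whole. The fingers move at their own pace and stop on an object; "newtons" is the grip in N (left out, the last holds). Time passes only in rows, so rows that repeat a pose let the fingers close. It gives the time, the measured TCP pose, the force, the opening and the grip force at its end, in the units of the state.
- arm.get_state(): the state, without advancing time (a new reading comes with each control period).
- arm.camera(name): name is "scene" or "top"; returns the picture (384x512x3 uint8, red, green, blue); there is no depth.
- arm.camera_params(name): a dict with "intrinsics" (3x3 intrinsics, pixels), "origin" and "rotation" of the camera in the world. Camera axes: x right, y down, z forward; pixel columns grow to the right and rows downward; lengths in mm; the calibration is good to about 2 mm. A picture is of the moment at which its call begins. camera_params takes no time and is no camera call.
- arm.sign_off(): hands the job in; it is judged then, once.
The state is a dict: "t": time; "joint_positions": joint angles; "joint_velocities": joint speeds; "tau": joint torques, N m; "eef_pos": TCP position; "tool_rot": TCP orientation; "contact_force": force on the tool from outside, world axes, zero at the start; "moment": the same for the moment, N m; "width": finger opening in mm; "grip_force": force on a finger pad.
Only numpy, scipy, OpenCV 4.12 (cv2) and the standard library are available. Lean on these libraries where they do the work, as an engineer would, in place of code of your own. Each camera call takes 0.05 s, during which the arm holds its last target. There are 200 camera calls.

## Task

Change gear on the bench wax stirrer: push the black-knobbed lever along its slot to the cross-channel, across, and then fully home into the end of the slot marked by the yellow disc. Only push the lever, never pull it upward, and leave the bottle, tin, votive cup, jars and paddle where they are; finish with the hand clear of the lever.

Things in the scene. Friction and masses are not known exactly. Their poses are not given: they have to be found in the camera images.
- stirrer: Fixed bench wax stirrer. Origin on the table under the centre of its selector pedestal (blue box, 160 mm along own x, 170 mm along own y, level aluminium gate plate on top). The lever tips about a pivot 30 mm above this origin. Own x runs along the slots, own y along the cross-channel, towards the kettle.
- gate (a point): Centre of the gate plate's top, 115 mm above the table; axes as the stirrer's. H-shaped opening: two slots along x, at y = +22 and -22 mm, joined at x = 0 by a cross-channel along y, 20 mm wide for the 12 mm stem: the lever passes across when its knob is within about 6 mm of x = 0. Tongue corners are rounded. A coloured disc marks each of the four slot ends.
- kettle (a point): Top of the stirrer's steel kettle, to keep clear of: radius 92 mm, 158 mm above the table, at the stirrer's own y = +275 mm. A motor 72 mm across on an arm stands over it, up to 305 mm.
- knob (a point): Centre of the lever's round black knob, 34 mm across, on a 12 mm steel stem, 140 mm from the pivot: 170 mm above the table upright, 159 mm at a slot end. In the stirrer's frame, at y = +37 or -37 mm at an end of the cross-channel; fully home in a slot at x = +41 or -41, y = +36 or -36 mm. The lever stays where it is left; pushing takes about 3 N at the knob.
- lever_fore (a joint): Tip of the lever along the stirrer's own x, rad: 0 in the cross-channel, +0.30 fully home at the +x end of a slot, -0.30 at the -x end. Knob x = 140 mm * sin(value).
- lever_side (a joint): Tip of the lever along the stirrer's own y, rad: +0.27 in the +y slot, -0.27 in the -y slot (stops there). Knob y = 140 mm * sin(value) * cos(lever_fore).
- lever_lift (a joint): How far the lever is pulled up along its own stem, m: 0 normally, up to 0.015. A spring holds it down with 6 N; it must not be lifted.
- disc_yellow: Yellow disc, 24 mm across, 2 mm thick, on the gate plate, 32 mm along own x and 62 mm along own y from the plate's centre; it marks the nearest slot end, the one wanted. It is at one end or the other of the -y slot; the lever starts in the +x half of the +y slot.
- disc_blue: Blue disc, like the yellow one, marking another slot end.
- disc_red: Red disc, like the yellow one, marking another slot end.
- disc_white: White disc, like the yellow one, marking another slot end.
- bottle: Bystander, loose, to be left alone: amber fragrance bottle, 42 mm across, 95 mm tall. Origin: centre of its underside.
- tin: Bystander, loose, to be left alone: round aluminium candle tin, 68 mm across, 50 mm tall. Origin: centre of its underside.
- jar_a: Bystander, loose, to be left alone: clear glass candle jar, 76 mm across, 85 mm tall. Origin: centre of its underside.
- jar_b: Bystander, loose, to be left alone: green glass candle jar, 76 mm across, 85 mm tall. Origin: centre of its underside.
- votive: Bystander, loose, to be left alone: small white ceramic votive cup, 44 mm across, 35 mm tall. Origin: centre of its underside.
- paddle: Bystander, loose, to be left alone: flat wooden stirring paddle, 220 mm long, lying on the table. Origin: in its middle, at the underside.

How it is judged:
By the outcome, as a careful person would: the job done as asked, in the order asked, and still so for the second after the job is handed in, with the robot touching nothing.
It also fails if it takes over 64 s, if anything falls off the work surface, if the arm or the gripper's body presses on something with over 40 N, if the wrist force passes 120 N, or if a joint passes its speed limit or range.

## Working session

There is one attempt and no reset: what is moved stays moved. The work goes in short steps, Python scripts to look and compute and a tool call to move; the robot and the scene stay as the last step left them, time stands still between calls to the robot, and variables do not carry over. Pictures are saved under pics/ and viewed, at most 10 in all, crops included, and the job is handed in when it is done.

Besides the shell and the picture viewer there is one more tool, called after "Request:" in YAML: its name, and indented under it one key for each argument. drive_tool: Moves the arm, as the interface text tells. Its arguments: {"type":"object","properties":{"plan":{"type":"string"},"newtons":{"type":"number"}},"required":["plan"]}

```bash
mkdir -p pics
python3 - <<'E'
from rig import arm
import cv2,numpy as np
for n in("scene","top"):
    cv2.imwrite(f"pics/{n}0.png",arm.camera(n)[:,:,::-1]); p=arm.camera_params(n)
    print(n,{k:np.round(v,3).tolist() for k,v in p.items()})
s=arm.get_state();print(s["t"],s["eef_pos"],s["tool_rot"],s["width"])
E
```

```text
scene {'intrinsics': [[358.502, 0.0, 260.326], [0.0, 358.502, 191.07], [0.0, 0.0, 1.0]], 'origin': [889.519, 508.22, 712.886], 'rotation': [-0.842, -2.449, 1.182]}
top {'intrinsics': [[445.401, 0.0, 255.884], [0.0, 445.401, 183.019], [0.0, 0.0, 1.0]], 'origin': [132.569, -70.487, 1576.45], 'rotation': [-2.124, 2.111, -0.216]}
0.1 [ 161.17433402 -629.04202018  179.81318162] [-3.11504389e+00 -3.92701890e-01  1.30099846e-04] 94.90810555604187
```

View pics/scene0.png

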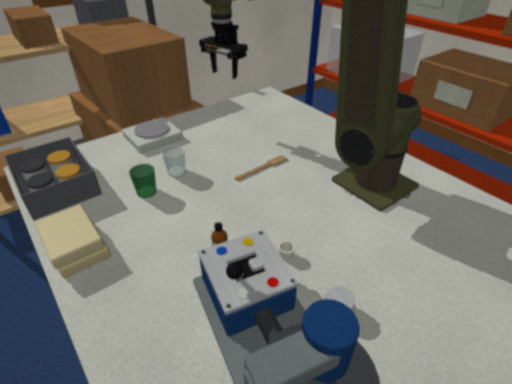

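View pics/top0.png

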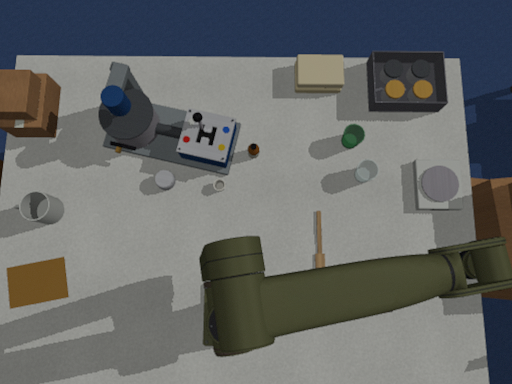

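The top view shows the stirrer's discs: yellow (221,147), blue (226,129), red (186,139). The knob is at about (198,117), beside the white disc, and the kettle is to the left at (125,115). So yellow is at the (-x,-y) end, and the lever must go -x, then -y, then -x.

```bash
cat > h.py <<'E'
from rig import arm
import cv2,numpy as np
from scipy.optimize import least_squares
from scipy.spatial.transform import Rotation as R
def proj(n,P):
    p=arm.camera_params(n);r=np.array(p["rotation"]);M=R.from_rotvec(r).as_matrix() if r.ndim==1 else r
    q=(np.atleast_2d(P)-p["origin"])@M; u=q@np.array(p["intrinsics"]).T; return u[:,:2]/u[:,2:]
def blob(img,near,kind,rad=9):
    h=cv2.cvtColor(img,cv2.COLOR_RGB2HSV).astype(int);H,S,V=h[...,0],h[...,1],h[...,2]
    m={"y":(H>15)&(H<35)&(S>120)&(V>100),"b":(H>100)&(H<130)&(S>120)&(V>80),"r":((H<8)|(H>172))&(S>140)&(V>80),"k":V<45}[kind]
    yy,xx=np.mgrid[:384,:512]; m=m&(np.hypot(xx-near[0],yy-near[1])<rad)
    return np.array([xx[m].mean(),yy[m].mean()]),m.sum()
E
python3 - <<'E'
from h import *
D={"y":(-32,-62),"b":(32,-62),"r":(-32,62)}
px={"top":{"y":(221,147),"b":(226,129),"r":(186,139),"k":(198,117)},"scene":{"y":(248,242),"b":(222,251),"r":(273,282),"k":(238,268)}}
ob={n:{k:blob(cv2.imread(f"pics/{n}0.png")[:,:,::-1].copy(),c,k,7 if k!="k" else 12) for k,c in v.items()} for n,v in px.items()}
print(ob)
def W(q,p):
    c,s=np.cos(q[2]),np.sin(q[2]);return np.array([q[0]+c*p[0]-s*p[1],q[1]+s*p[0]+c*p[1],p[2]])
f=lambda q:np.concatenate([(proj(n,W(q,(*D[k],117)))[0]-ob[n][k][0]) for n in ob for k in D])
r=least_squares(f,[400,50,0.1]);print(r.x,r.fun.round(1))
g=lambda P:np.concatenate([proj(n,P)[0]-ob[n]["k"][0] for n in ob])
k=least_squares(g,[*r.x[:2],160]);print("knob",k.x,k.fun.round(1))
c,s=np.cos(r.x[2]),np.sin(r.x[2]);print("knob own",np.array([[c,s],[-s,c]])@(k.x[:2]-r.x[:2]))
for n in px:
    i=cv2.imread(f"pics/{n}0.png");x,y=map(int,px[n]["y"]);cr=i[y-60:y+80,x-80:x+80]
    cv2.imwrite(f"pics/c_{n}.png",cv2.resize(cr,None,fx=3.8,fy=3.8))
a=cv2.hconcat([cv2.imread("pics/c_top.png"),cv2.imread("pics/c_scene.png")]);cv2.imwrite("pics/c.png",cv2.resize(a,(800,350)))
E
```

```text
{'top': {'y': (array([221.31034483, 146.89655172]), np.int64(29)), 'b': (array([225.63333333, 129.36666667]), np.int64(30)), 'r': (array([185.67857143, 138.75      ]), np.int64(28)), 'k': (array([197.13235294, 117.07352941]), np.int64(68))}, 'scene': {'y': (array([247.58928571, 241.19642857]), np.int64(56)), 'b': (array([221.19298246, 250.26315789]), np.int64(57)), 'r': (array([272.4       , 281.71428571]), np.int64(70)), 'k': (array([238.38938053, 269.04129794]), np.int64(339))}}
[ 5.99404469e+02  9.87335281e+01 -2.22364711e-01] [-0.3 -0.4 -0.1 -0.3  0.  -0.2  0.1 -0.1  0.1 -0.3 -0.  -0.3]
knob [639.38829803 127.12851355 161.38619647] [-1.1  1.1 -0.9 -0.2]
knob own [32.73723729 36.51376596]
```

View pics/c.png

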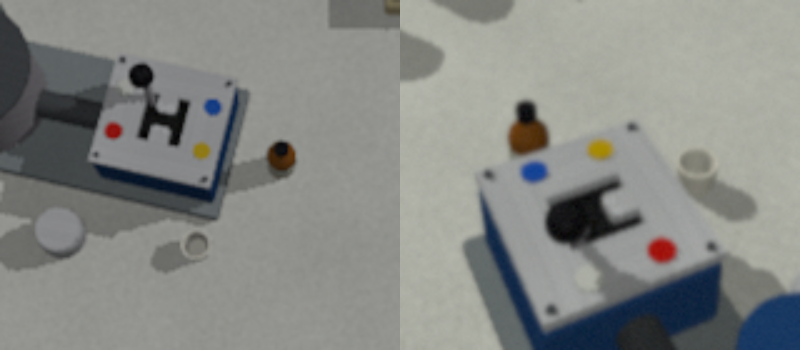

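```bash
cat >> h.py <<'E'
q=np.array([599.4,98.7,-0.2224])
c,s=np.cos(q[2]),np.sin(q[2]);A=np.array([[c,-s],[s,c]])
def go(*pts):
    st=arm.get_state();M=R.from_rotvec(st["tool_rot"]).as_matrix();e=np.array(st["eef_pos"])
    want=np.array([-s,c,0])
    t=M.T@want
    print("t",st["t"],"own",(A.T@(e[:2]-q[:2])).round(1),"z",e[2].round(1),"tilt",M[:,2].round(3),"F",np.round(st["contact_force"],1),"yaw units",np.degrees(np.arctan2(t[1],t[0]))/5)
    for p in pts: print(p,(M.T@(np.r_[q[:2]+A@np.array(p[:2]),p[2]]-e)/40).round(3))
def knob(tag,h=None):
    i=arm.camera("top");cv2.imwrite(f"pics/{tag}.png",cv2.resize(i[80:180,130:270,::-1],None,fx=4,fy=4))
E
python3 - <<'E'
from h import *
go((85,36,260),(85,36,142))
E
```

```text
t 0.1 own [-266.9 -806.5] z 179.8 tilt [-0.     0.002 -1.   ] F [0.3 1.1 0.4] yaw units -12.577412478396116
(85, 36, 260) [ 17.43  -14.742  -1.974]
(85, 36, 142) [ 17.43  -14.736   0.976]
```

Request:
drive_tool:
  plan: "0 0 -1 0 -1; 0 0 -2 -1 -1; 1.5 -1.2 -2 -2 -1; 3 -2.5 -2 -4 -1; 4.5 -3.7 -2 -6 -1; 5.6 -4.7 -2 -7 -1; 6.7 -5.7 -2 -8 -1; 7.8 -6.6 -2 -9 -1; 9 -7.6 -2 -10 -1; 10 -8.5 -2 -11 -1; 11 -9.3 -2 -12 -1; 12 -10.2 -2 -12.6 -1"
  newtons: 20

```text
t: 1.6
eef_pos: [522.9, -117.6, 260.6]
tool_rot: [2.45, 1.966, -0.0]
contact_force: [-0.2, -0.6, 0.7]
width: 0.2
grip_force: 0.0
```

```bash
python3 -c "
from h import *
go((85,36,260),(85,36,142))"
```

```text
t 1.6 own [ -27.  -227.8] z 260.6 tilt [-0. -0. -1.] F [-0.2 -0.6  0.7] yaw units 0.04556269547460924
(85, 36, 260) [6.584 2.825 0.014]
(85, 36, 142) [6.585 2.825 2.964]
```

Request:
drive_tool:
  plan: "1.2 0.5 0 0 -1; 2.5 1.1 0 0 -1; 3.8 1.7 0 0 -1; 5 2.3 0 0 -1; 6 2.7 0 0 -1; 6.5 2.8 0 0 -1; 6.5 2.8 0 0 -1; 6.5 2.8 0 0 -1"

```text
t: 2.6
eef_pos: [687.8, 108.6, 261.1]
tool_rot: [2.453, 1.962, -0.001]
contact_force: [0.2, -0.3, 0.1]
width: 0.5
grip_force: 0.0
```

```bash
python3 -c "
from h import *
knob('k1')
go((85,36,142),(29,36,142))"
```

```text
t 2.65 own [84.1 28.9] z 261.3 tilt [ 0. -0. -1.] F [0.3 0.1 0.6] yaw units 0.007365304388804408
(85, 36, 142) [0.178 0.022 2.982]
(29, 36, 142) [ 0.179 -1.378  2.981]
```

View pics/k1.png

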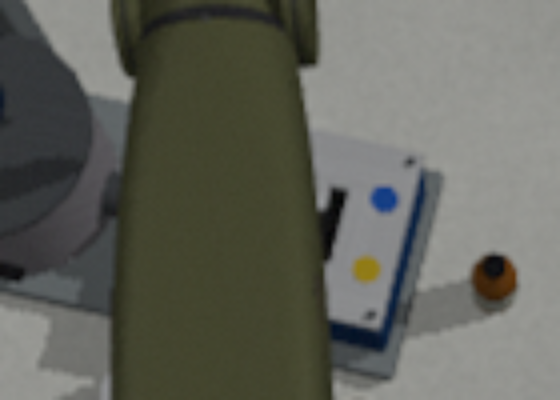

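The arm hides the gate in the top view (only blue at (385,198) and yellow at (367,269) show), so I'll use the scene camera from here. Next I descend.

Request:
drive_tool:
  plan: "0.18 0 1 0 -1; 0.18 0 2 0 -1; 0.18 0 2.6 0 -1; 0.18 0 2.98 0 -1; 0.18 0 2.98 0 -1; 0.18 0 2.98 0 -1"

```text
t: 3.4
eef_pos: [690.8, 116.5, 143.6]
tool_rot: [2.452, 1.962, 0.003]
contact_force: [0.2, -0.7, -0.5]
width: 0.4
grip_force: 0.0
```

Run:
```python
from h import *
i=arm.camera("scene");cv2.imwrite("pics/s1.png",cv2.resize(i[170:345,160:340,::-1],None,fx=3.3,fy=3.3))
go((70,36,142),(29,36,142))
```

```text
t 3.45 own [85.4 37.7] z 143.9 tilt [ 0.003  0.    -1.   ] F [ 0.2 -0.3 -0.1] yaw units 0.01952506658435085
(70, 36, 142) [-0.042 -0.384  0.047]
(29, 36, 142) [-0.04  -1.409  0.044]
```

View pics/s1.png

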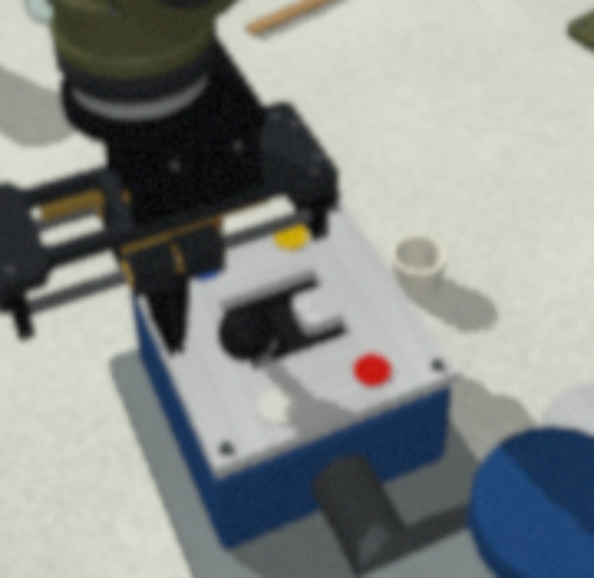

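The shut fingers (175,330) are level with the knob (245,332), on its +x side, with a clear gap. Now I push along -x.

Request:
drive_tool:
  plan: "-0.04 -0.2 0 0 -1; -0.04 -0.4 0 0 -1; -0.04 -0.5 0 0 -1; -0.04 -0.6 0 0 -1; -0.04 -0.7 0 0 -1; -0.04 -0.8 0 0 -1; -0.04 -0.9 0 0 -1; -0.04 -1 0 0 -1; -0.04 -1.1 0 0 -1; -0.04 -1.1 0 0 -1"

```text
t: 4.7
eef_pos: [647.6, 124.9, 143.3]
tool_rot: [2.451, 1.963, 0.004]
contact_force: [3.8, 0.1, 5.0]
width: 0.5
grip_force: 2.5
```

Run:
```python
from h import *
i=arm.camera("scene");cv2.imwrite("pics/s2.png",cv2.resize(i[170:345,160:340,::-1],None,fx=3.3,fy=3.3))
go((29,36,142))
```

```text
t 4.75 own [41.3 36.2] z 143.2 tilt [ 0.003  0.    -1.   ] F [ 4.1 -0.3  5.6] yaw units 0.02125533093784794
(29, 36, 142) [-0.005 -0.308  0.029]
```

Request:
drive_tool:
  plan: "0 -0.08 0 0 -1; 0 -0.16 0 0 -1; 0 -0.24 0 0 -1; 0 -0.3 0 0 -1; 0 -0.3 0 0 -1; 0 -0.3 0 0 -1"

```text
t: 5.5
eef_pos: [637.5, 128.0, 145.2]
tool_rot: [2.45, 1.962, 0.01]
contact_force: [4.4, 0.8, 9.9]
width: 0.4
grip_force: 4.9
```

Run:
```python
from h import *
i=arm.camera("scene");cv2.imwrite("pics/s3.png",cv2.resize(i[170:345,160:340,::-1],None,fx=3.3,fy=3.3))
go((29,36,142))
for x in(-6,0,6): print(x,((proj("scene",[*(q[:2]+A@np.array([x,37])),167])[0]-[160,170])*3.3).round())
```

```text
t 5.55 own [30.7 37. ] z 145.2 tilt [ 0.007  0.001 -1.   ] F [3.6 0.4 9.3] yaw units 0.021812464892207273
(29, 36, 142) [-0.026 -0.044  0.08 ]
-6 [316. 299.]
0 [307. 302.]
6 [297. 306.]
```

View pics/s3.png

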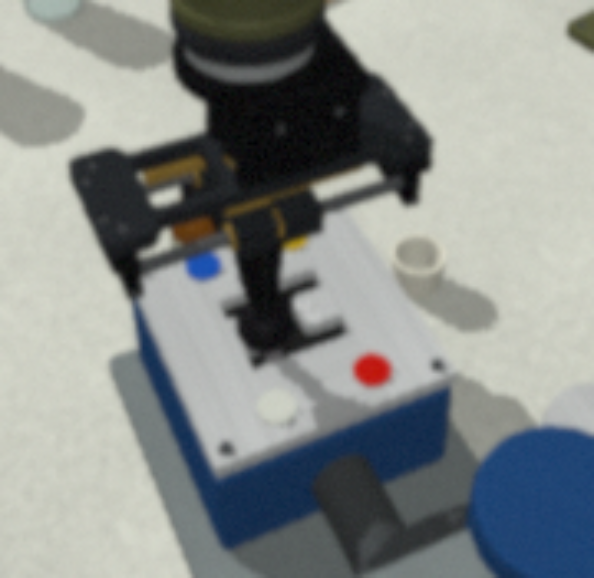

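Run:
```python
from h import *
def P(x,y,z): return ((proj("scene",[*(q[:2]+A@np.array([x,y])),z])[0]-[160,170])*3.3).round()
print("tcp",P(30.7,37,145))
for x in(0,10,20,30,41): print("knob",x,P(x,36.5,30+np.sqrt(140**2-x*x-36.5**2)))
print("disc w",P(32,62,117),"slot end",P(41,22,115),P(41,36,159))
for f in("s1","s3"):
    i=cv2.imread(f"pics/{f}.png");m=(i.max(2)<28).astype(np.uint8);
    print(f,i[332,245],i[328,265])
a=cv2.hconcat([cv2.resize(cv2.imread(f"pics/{f}.png")[210:400,130:370],None,fx=1.65,fy=1.65*1.6) for f in("s2","s3")]);cv2.imwrite("pics/s23.png",a)
```

```text
tcp [260. 343.]
knob 0 [306. 304.]
knob 10 [291. 310.]
knob 20 [276. 317.]
knob 30 [260. 324.]
knob 41 [243. 334.]
disc w [276. 405.] slot end [237. 363.] [243. 333.]
s1 [32 28 29] [22 22 23]
s3 [25 24 24] [34 32 32]
```

View pics/s23.png

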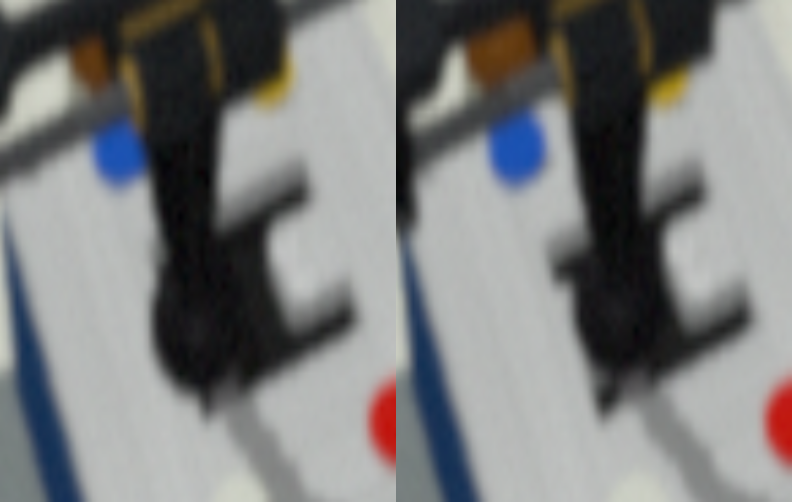

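Run:
```python
from h import *
def P(x,y,z): return ((proj("scene",[*(q[:2]+A@np.array([x,y])),z])[0]-[160,170])*3.3).round()
print("s1 tcp",P(85.4,37.7,143.9), "20 up",P(85.4,37.7,164),"60 up",P(85.4,37.7,204))
print("s2 tcp",P(41.3,36.2,143.2),"60up",P(41.3,36.2,203));print("s3 60up",P(30.7,37,205))
st=arm.get_state();print(st)
i1=cv2.imread("pics/s1.png");i3=cv2.imread("pics/s3.png")
a=cv2.hconcat([cv2.resize(cv2.convertScaleAbs(i[200:380,120:320],alpha=3),None,fx=2,fy=3) for i in(i1,i3)]);cv2.imwrite("pics/b.png",a)
```

```text
s1 tcp [174. 377.] 20 up [171. 355.] 60 up [166. 309.]
s2 tcp [243. 350.] 60up [239. 283.]
s3 60up [257. 276.]
{'t': 5.55, 'joint_positions': array([1.15357953e-01, 1.43290177e-01, 1.68975180e+00, 6.61583549e-04,
       1.30151597e+00, 3.35671270e-01]), 'joint_velocities': array([-0.00112545,  0.00208128,  0.00166864,  0.00225104,  0.00022281,
       -0.00164004]), 'tau': array([ 4.86747289e-03, -3.55023408e+01, -2.76789844e+01, -3.93255148e-02,
        1.16454128e+00, -6.73628543e-03]), 'eef_pos': array([637.54077795, 128.04121595, 145.20913979]), 'tool_rot': array([2.44985332, 1.96154528, 0.00988539]), 'contact_force': array([3.64186172, 0.36437637, 9.29051204]), 'moment': array([ 0.13937751, -0.81780562,  0.01800857]), 'grip_force': 4.930717013776302, 'width': 0.6864097483686922}
```

View pics/b.png

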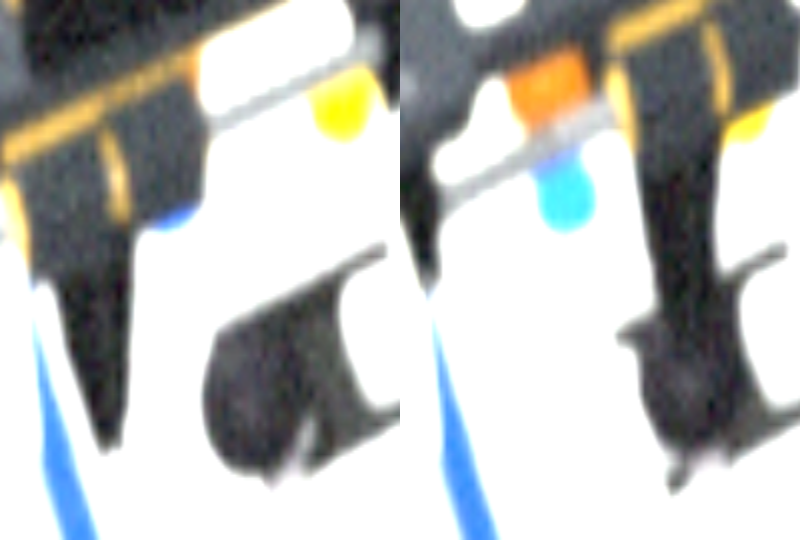

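Run:
```python
from h import *
e=np.array([161.2,-629.0,179.8]);y=np.array([.248,-.969,0])
for dz in(0,25):
  for k in(-53,53): print(dz,k,proj("scene",e+k*y+[0,0,dz])[0].round(1))
cv2.imwrite("pics/g0.png",cv2.resize(cv2.convertScaleAbs(cv2.imread("pics/scene0.png")[30:90,190:260],alpha=2),None,fx=8,fy=8))
```

```text
0 -53 [235.6  87. ]
0 53 [215.   80.4]
25 -53 [235.3  80.6]
25 53 [214.6  74.1]
```

View pics/g0.png

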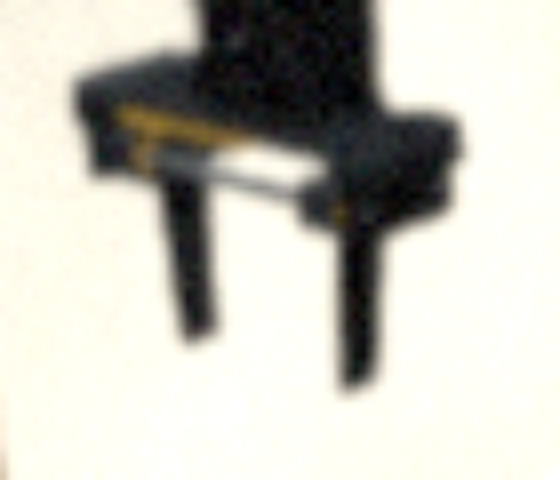

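Fingertips in the picture (215,72) and (235,78) sit about 27 mm above where the reported TCP projects. So the real tips were riding over the knob, which has moved only to x≈28. I'll back off, then come down about 27 mm deeper.

Request:
drive_tool:
  plan: "0 0 -0.4 0 -1; 0 0 -0.8 0 -1; 0 0.5 -0.8 0 -1; 0 1.05 -0.8 0 -1; 0 1.05 -0.8 0 -1; 0 1.05 -0.3 0 -1; 0 1.05 0.2 0 -1; 0 1.05 0.5 0 -1; 0 1.05 0.6 0 -1; 0 1.05 0.6 0 -1"

```text
t: 6.8
eef_pos: [675.7, 118.3, 117.5]
tool_rot: [-2.452, -1.964, 0.0]
contact_force: [-0.3, 0.4, -0.9]
width: 0.6
grip_force: 0.0
```

Run:
```python
from h import *
i=arm.camera("scene");cv2.imwrite("pics/s4.png",cv2.resize(i[220:300,190:290,::-1],None,fx=6,fy=6))
go((29,36,116))
def P(x,y,z): return ((proj("scene",[*(q[:2]+A@np.array([x,y])),z])[0]-[190,220])*6).round()
st=arm.get_state()["eef_pos"];o=A.T@(st[:2]-q[:2])
for dz in (0,25): print("tcp+",dz,P(*o,st[2]+dz))
for x in(0,10,20,30,41): print("knob",x,P(x,36.5,30+np.sqrt(140**2-x*x-36.5**2)))
```

```text
t 6.85 own [70.6 36.1] z 118.2 tilt [ 0.001  0.    -1.   ] F [-0.5  0.5  0.9] yaw units 0.02278225857385567
(29, 36, 116) [ 1.000e-03 -1.039e+00  5.500e-02]
tcp+ 0 [183. 415.]
tcp+ 25 [178. 368.]
knob 0 [377. 252.]
knob 10 [349. 263.]
knob 20 [321. 275.]
knob 30 [293. 289.]
knob 41 [262. 307.]
```

View pics/s4.png

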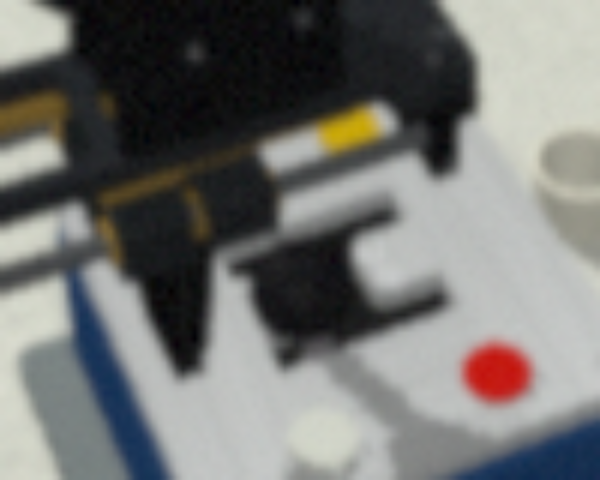

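The fingers (187,375) are now beside the knob (298,290, x≈28) and clear of the plate. I push slowly and check the contact force.

Request:
drive_tool:
  plan: "0 -0.1 0 0 -1; 0 -0.2 0 0 -1; 0 -0.3 0 0 -1; 0 -0.4 0 0 -1; 0 -0.45 0 0 -1; 0 -0.45 0 0 -1"

```text
t: 7.6
eef_pos: [658.3, 122.2, 117.9]
tool_rot: [2.452, 1.964, 0.0]
contact_force: [0.2, 0.5, -0.0]
width: 0.3
grip_force: 0.1
```

```bash
cat >> h.py <<'E'
def dark(n="scene"):
    """best knob position by matching a dark 34 mm disc: returns darkness contrast along candidate lever positions"""
    return arm.camera(n)
E
python3 - <<'E'
from h import *
go((29,36,117))
i=arm.camera("scene");cv2.imwrite("pics/s5.png",i[:,:,::-1])
E
```

```text
t 7.6 own [52.3 35.9] z 117.9 tilt [ 0. -0. -1.] F [ 0.2  0.5 -0. ] yaw units 0.02412536788494104
(29, 36, 117) [ 0.003 -0.582  0.022]
```

Request:
drive_tool:
  plan: "0 -0.05 0 0 -1; 0 -0.1 0 0 -1; 0 -0.15 0 0 -1; 0 -0.15 0 0 -1"

```text
t: 8.15
eef_pos: [653.2, 123.6, 118.8]
tool_rot: [2.451, 1.963, 0.003]
contact_force: [3.6, -0.2, 2.6]
width: 0.8
grip_force: 1.8
```

Request:
drive_tool:
  plan: "0 -0.05 0 0 -1; 0 -0.1 0 0 -1; 0 -0.1 0 0 -1"

```text
t: 8.52
eef_pos: [648.3, 124.3, 117.6]
tool_rot: [-2.452, -1.964, 0.001]
contact_force: [2.5, -0.7, 2.5]
width: 0.3
grip_force: 1.5
```

Run:
```python
from h import *
go((29,36,117))
i=arm.camera("scene");cv2.imwrite("pics/s6.png",i[:,:,::-1])
a=cv2.cvtColor(cv2.imread("pics/s5.png"),cv2.COLOR_BGR2GRAY)
np.set_printoptions(linewidth=250)
print(a[255:290:2,215:260:1].astype(int)); b=i.mean(2).astype(int);print(b[255:290:2,215:260])
```

```text
t 8.525 own [42.  35.8] z 117.6 tilt [-0. -0. -1.] F [ 2.5 -0.7  2.5] yaw units 0.02345580740903009
(29, 36, 117) [ 0.006 -0.325  0.015]
[[ 90  79  97 100  67  39  31  31  30  30  29  25  26  28  26  27  37  53  63  45  31  25  24  26  36  38  52  63  70  87 102 111 118 116 108 100  85  72  65  62  88 132 164 180 186]
 [ 80  74  77  85  76  47  25  30  21  32  25  26  31  23  28  30  22  18  28  32  41  58  72  87  96 101 110 114 106 102  95  86  70  54  44  49  57  72  90 108 136 159 177 186 183]
 [ 91 107 112 105  86  54  28  28  24  23  27  23  24  25  24  23  29  21  20  52  84  94  95  94  90  78  68  61  48  33  29  22  30  59 106 143 158 173 181 183 186 189 188 187 187]
 [176 182 178 159 115  64  31  27  26  23  25  24  21  20  22  11  13  14  20  37  51  41  35  28  27  26  25  23  22  18  21  21  46 104 165 191 191 191 198 190 186 188 189 188 189]
 [190 191 187 185 168 131  90  45  20  13  19  17  16  14  14  22  15  18  16  12  22  32  30  29  29  30  22  23  21  22  15  21  42  94 152 184 190 192 193 191 190 190 189 191 190]
 [188 188 188 188 186 181 154  87  25  12  18  1
[... 4926 characters left out ...]
4 185 187 189 188 190 191 192 191 191 188 188 187 187 184 183 184 185 187 184 185 186 186 188 186 185 181 173 156 140 131 131 131 131 135 146 161 168]
 [183 186 187 186 186 184 188 184 187 186 186 188 190 191 190 193 192 191 188 187 190 189 190 187 187 188 187 187 189 187 186 184 187 186 184 182 173 161 151 140 133 133 130 134 135]
 [182 185 187 187 187 186 187 188 187 184 185 189 191 191 189 191 193 191 190 189 188 187 192 190 188 189 189 189 192 190 193 186 185 185 183 183 183 184 183 174 160 143 140 134 134]
 [169 184 189 188 189 187 186 187 188 188 185 187 189 191 193 191 193 192 193 191 191 187 191 191 196 198 199 201 202 203 202 200 196 190 187 188 188 189 188 186 185 181 170 147 135]]
```

Request:
drive_tool:
  plan: "0 -0.08 0 0 -1; 0 -0.16 0 0 -1; 0 -0.24 0 0 -1; 0 -0.32 0 0 -1; 0 -0.4 0 0 -1; 0 -0.44 0 0 -1; 0 -0.44 0 0 -1"

```text
t: 9.45
eef_pos: [631.1, 128.3, 117.6]
tool_rot: [-2.452, -1.964, 0.001]
contact_force: [2.1, -0.8, 2.6]
width: 0.9
grip_force: 1.2
```

Run:
```python
from h import *
go((21,36,117))
i=arm.camera("scene");cv2.imwrite("pics/s7.png",i[:,:,::-1]);b=i.mean(2).astype(int)
np.set_printoptions(linewidth=250)
print(b[248:284:2,225:275])
```

```text
t 9.45 own [24.4 35.8] z 117.6 tilt [-0. -0. -1.] F [ 2.1 -0.8  2.6] yaw units 0.02375437484584321
(21, 36, 117) [ 0.004 -0.085  0.016]
[[122 146 155 128  69  40  67  81  65  40  30  27  26  28  30  29  33  31  30  23  29  36  58  57  42  25  24  27  27  24  28  26  29  35  66 117 166 181 183 185 185 184 185 183 187 186 182 181 181 183]
 [101 127 149 141 108  75  76  88  87  64  38  30  27  26  22  27  28  23  23  27  28  29  45  54  40  27  25  25  27  41  61  78 104 129 143 158 178 182 180 181 184 186 184 184 184 185 185 186 181 183]
 [ 88  91  92  89  83  74  70  72  83  85  49  26  28  24  26  20  24  21  27  25  26  25  24  33  39  49  62  70  87 106 135 163 175 183 184 184 182 182 183 181 183 185 184 185 186 186 188 186 186 183]
 [ 73  69  71  75  81  94 107 118 106  86  53  31  16  25  24  23  26  27  19  23  22  24  25  43  76  80  79  73  76  83 104 137 161 176 182 183 184 182 184 181 181 181 183 185 186 183 184 185 187 186]
 [110 129 143 153 171 177 177 178 160 111  56  25  25  26  19  21  21  18  16  19  19   7  14  27  30  33  21  27  25  29  32  56  85 125 162 178 183 18
[... 1990 characters left out ...]
1 111 121 129 142 156 165 176 180 183 181 182 182 186 184 184 183 178 176 168 166 169 177]
 [185 188 187 187 187 184 184 183 183 163 123  77  61  48  38  37  42  47  70  85 103 128 149 168 171 169 158 149 137 134 130 133 131 133 146 160 168 176 181 184 184 180 172 156 131 110  98  95  98 107]
 [188 187 187 187 187 187 187 182 186 179 156 102  64  73 101 129 142 153 167 173 175 178 181 180 183 183 180 180 173 161 155 137 132 131 129 129 132 144 158 162 164 162 134  97  78  81  77  73  72  78]
 [188 189 189 189 189 189 187 185 186 186 183 171 159 170 177 180 182 185 184 184 185 183 185 184 185 184 185 183 184 183 181 169 157 139 136 131 130 129 130 131 130 127  96  75  69  74  76  75  78  77]]
```

Request:
drive_tool:
  plan: "0 -0.04 0 0 -1; 0 -0.07 0 0 -1; 0 -0.07 0 0 -1; 0 -0.07 0 0 -1"

```text
t: 10.0
eef_pos: [628.6, 128.9, 117.7]
tool_rot: [-2.452, -1.964, 0.0]
contact_force: [2.2, 0.3, 1.9]
width: 0.2
grip_force: 1.2
```

Run:
```python
from h import *
i=arm.camera("scene");cv2.imwrite("pics/s8.png",i[:,:,::-1]);b=i.mean(2)
for r in(260,262,264): print(r,225+np.interp(80,b[r,258-0:264],np.arange(33,39)))
go((0,80,190),(0,80,117),(21,36,117))
```

```text
260 260.9178082191781
262 261.235632183908
264 261.0674846625767
t 10.05 own [21.9 35.8] z 117.7 tilt [-0. -0. -1.] F [2.  0.1 1.9] yaw units 0.022226707187315058
(0, 80, 190) [ 1.105 -0.544 -1.807]
(0, 80, 117) [ 1.106 -0.544  0.018]
(21, 36, 117) [ 0.004 -0.021  0.018]
```

Request:
drive_tool:
  plan: "0 0.4 0 0 -1; 0 0.4 -0.8 0 -1; 0 0.4 -1.8 0 -1; 0.5 0 -1.9 0 -1; 1.12 -0.53 -1.9 0 -1; 1.12 -0.53 -1.9 0 -1; 1.12 -0.53 -1 0 -1; 1.12 -0.53 -0.4 0 -1; 1.12 -0.53 0 0 -1; 1.12 -0.53 0 0 -1; 1.12 -0.53 0 0 -1"

```text
t: 11.42
eef_pos: [618.5, 177.2, 118.7]
tool_rot: [2.452, 1.963, 0.002]
contact_force: [-0.4, 0.1, 0.7]
width: 0.5
grip_force: 0.0
```

Run:
```python
from h import *
i=arm.camera("scene");cv2.imwrite("pics/s9.png",i[:,:,::-1]);b=i.mean(2)
for r in(260,262,264): print(r,225+np.interp(80,b[r,258-0:264],np.arange(33,39)))
go((0,64,117),(0,-10,117))
```

```text
260 263.0
262 263.0
264 263.0
t 11.475 own [ 1.5 80.9] z 119.2 tilt [ 0.002  0.    -1.   ] F [ 0.7 -0.6  0.4] yaw units 0.021396820397227647
(0, 64, 117) [-0.424 -0.039  0.055]
(0, -10, 117) [-2.274 -0.042  0.053]
```

Request:
drive_tool:
  plan: "-0.1 -0.03 0 0 -1; -0.2 -0.03 0 0 -1; -0.3 -0.03 0 0 -1; -0.4 -0.03 0 0 -1; -0.5 -0.03 0 0 -1; -0.6 -0.03 0 0 -1; -0.7 -0.03 0 0 -1; -0.7 -0.03 0 0 -1"

```text
t: 12.48
eef_pos: [610.4, 149.8, 117.7]
tool_rot: [2.453, 1.963, -0.0]
contact_force: [0.8, 2.0, 1.9]
width: 0.2
grip_force: 1.2
```

Run:
```python
from h import *
go((0,-10,117));f=arm.get_state()["contact_force"];print("own F",A.T@f[:2])
```

```text
t 12.475 own [-0.6 52.2] z 117.7 tilt [-0. -0. -1.] F [0.8 2.  1.9] yaw units 0.018700634677639615
(0, -10, 117) [-1.556  0.011  0.017]
own F [0.38936638 2.09224079]
```

Request:
drive_tool:
  plan: "-0.12 0 0 0 -1; -0.24 0 0 0 -1; -0.36 0 0 0 -1; -0.48 0 0 0 -1; -0.6 0 0 0 -1; -0.72 0 0 0 -1; -0.84 0 0 0 -1; -0.96 0 0 0 -1; -1.08 0 0 0 -1; -1.2 0 0 0 -1; -1.2 0 0 0 -1"

```text
t: 13.85
eef_pos: [599.7, 102.8, 117.5]
tool_rot: [-2.453, -1.963, 0.001]
contact_force: [1.0, 1.7, 0.2]
width: 0.6
grip_force: 0.6
```

Run:
```python
from h import *
go((0,-10,117));f=arm.get_state()["contact_force"];print("own F",A.T@f[:2])
i=arm.camera("scene");cv2.imwrite("pics/s10.png",i[:,:,::-1]);b=i.mean(2).astype(int)
for y in(37,20,0,-20,-37): print(y,proj("scene",[*(q[:2]+A@np.array([0,y])),30+np.sqrt(140**2-y*y)])[0].round(1))
```

```text
t 13.85 own [-0.6  4. ] z 117.5 tilt [-0.001 -0.    -1.   ] F [1.  1.7 0.2] yaw units 0.017988343179174384
(0, -10, 117) [-0.351  0.015  0.012]
own F [0.56437581 1.88501528]
37 [252.9 262.3]
20 [249.4 255.1]
0 [245.4 247.9]
-20 [241.5 241.9]
-37 [238.4 237.7]
```

Force is steady, so the lever is travelling across. I continue gently to the stop.

Request:
drive_tool:
  plan: "-0.1 0 0 0 -1; -0.2 0 0 0 -1; -0.28 0 0 0 -1; -0.34 0 0 0 -1; -0.38 0 0 0 -1; -0.38 0 0 0 -1"

```text
t: 14.65
eef_pos: [596.5, 88.8, 117.5]
tool_rot: [-2.452, -1.963, -0.0]
contact_force: [1.8, 4.5, -2.3]
width: 0.2
grip_force: 1.9
```

Request:
drive_tool:
  plan: "-0.06 0 0 0 -1; -0.12 0 0 0 -1; -0.16 0 0 0 -1; -0.16 0 0 0 -1"

```text
t: 15.15
eef_pos: [595.4, 84.4, 117.4]
tool_rot: [-2.45, -1.962, -0.005]
contact_force: [2.0, 10.4, -4.8]
width: 0.7
grip_force: 5.1
```

Run:
```python
from h import *
go((0,-10,117));f=arm.get_state()["contact_force"];print("own F",A.T@f[:2])
```

```text
t 15.15 own [ -0.8 -14.8] z 117.4 tilt [ 0.001  0.004 -1.   ] F [ 2.  10.4 -4.8] yaw units 0.02243486506609765
(0, -10, 117) [0.121 0.02  0.01 ]
own F [-0.30476542 10.62523265]
```

The crossing ended firmly at the stop (10 N at tool y≈-13). I back off and go round to the +x side.

Request:
drive_tool:
  plan: "0.4 0 0 0 -1; 0.5 0 -0.8 0 -1; 0.5 0 -1.8 0 -1; 0.3 0.6 -1.9 0 -1; -0.55 1.2 -1.9 0 -1; -0.55 1.2 -1.9 0 -1; -0.55 1.2 -1 0 -1; -0.55 1.2 -0.5 0 -1; -0.55 1.2 -0.2 0 -1; -0.55 1.2 -0.2 0 -1; -0.55 1.2 -0.2 0 -1"

```text
t: 16.52
eef_pos: [638.0, 50.4, 127.0]
tool_rot: [2.451, 1.963, 0.002]
contact_force: [0.4, -0.3, 0.9]
width: 0.3
grip_force: 0.0
```

Run:
```python
from h import *
go((21,-36,124),(-20,-36,117));f=arm.get_state()["contact_force"];print("own F",A.T@f[:2])
i=arm.camera("scene");cv2.imwrite("pics/s11.png",i[:,:,::-1]);b=i.mean(2).astype(int)
np.set_printoptions(linewidth=250)
print(b[224:254:2,210:265])
```

```text
t 16.525 own [ 48.3 -38.6] z 127.0 tilt [ 0.002 -0.    -1.   ] F [ 0.4 -0.3  0.9] yaw units 0.025152149903992022
(21, -36, 124) [ 0.066 -0.682  0.074]
(-20, -36, 117) [ 0.069 -1.707  0.247]
own F [ 0.40615217 -0.20790227]
[[ 25  19  28  24  18  25  25  24  28  44  51  32  24  31  40  52  70  86 101 123 141 160 175 188 190 193 191 191 195 195 191 193 190 192 193 191 191 190 187 188 190 191 191 191 193 191 195 194 195 193 192 193 193 194 194]
 [ 25  28  24  23  23  23  27  16  23  17  26  44  88 129 148 160 177 185 187 192 193 194 194 195 195 193 192 190 193 192 194 194 190 190 189 188 189 190 191 191 192 190 194 193 193 193 193 194 191 192 192 192 193 193 195]
 [ 19  24  21  23  22  26  23  24   8  15  19  47 112 173 192 195 197 195 195 195 192 191 193 193 197 194 188 185 184 188 186 193 190 190 188 190 191 192 194 193 191 194 192 193 194 194 194 193 195 196 197 193 192 190 191]
 [ 29  14  14  18  12   9  20  16  14  12  13  22  58 100 137 169 188 193 193 193 194 195 194 191 178 154 126 102  89  86 103 123 147 165 185 194 196 195 191 192 194 193 193 193 192 192 192 190 188 178 167 171
[... 1767 characters left out ...]
5 179 176 177 175 177 179 182]
 [181 180 180 178 167 134  81  51  47  45  63  87  93  96 102 120 147 168 175 178 177 178 179 179 178 179 176 161 121 105 102 104 107 139 171 180 180 180 177 177 175 177 173 174 177 177 179 176 175 176 176 177 177 176 179]
 [182 181 179 180 179 165 127  92  88  86  89  94  92  91  93  97 125 157 173 180 180 181 181 180 179 179 177 166 134 106 102 100 102 127 165 175 176 175 176 175 176 172 172 171 172 172 174 180 178 177 177 177 175 176 177]
 [181 182 180 178 180 171 152 115  97  93  92  91  92  90  91 100 119 145 167 179 180 180 183 179 183 183 178 169 142 110 102 104 103 116 151 172 171 170 167 160 158 148 140 135 131 144 167 176 176 179 177 175 177 176 176]]
```

The knob is at (238.8,237.5), and I predicted (238.4,237.7) for the -y end of the cross-channel. The last push is along -x, sinking slightly so friction cannot lift the lever.

Request:
drive_tool:
  plan: "0.06 -0.15 0 0 -1; 0.06 -0.3 0 0 -1; 0.06 -0.45 0 0 -1; 0.06 -0.6 0.02 0 -1; 0.06 -0.72 0.04 0 -1; 0.06 -0.84 0.07 0 -1; 0.06 -0.96 0.1 0 -1; 0.06 -1.08 0.13 0 -1; 0.06 -1.2 0.17 0 -1; 0.06 -1.3 0.21 0 -1; 0.06 -1.4 0.25 0 -1; 0.06 -1.4 0.25 0 -1"

```text
t: 18.08
eef_pos: [582.6, 65.0, 115.3]
tool_rot: [-2.452, -1.963, 0.001]
contact_force: [1.7, -0.3, 1.1]
width: 0.4
grip_force: 0.7
```

Run:
```python
from h import *
go((-20,-36,117));f=arm.get_state()["contact_force"];print("own F",A.T@f[:2])
i=arm.camera("scene");cv2.imwrite("pics/s12.png",i[:,:,::-1]);b=i.mean(2).astype(int)
np.set_printoptions(linewidth=250)
for x in(-20,-30,-41): print(x,proj("scene",[*(q[:2]+A@np.array([x,-36])),30+np.sqrt(140**2-x*x-36**2)])[0].round(1))
print(b[222:250:2,225:285])
```

```text
t 18.075 own [ -9.  -36.6] z 115.3 tilt [-0.001  0.    -1.   ] F [ 1.7 -0.3  1.1] yaw units 0.02406223596332508
(-20, -36, 117) [ 0.015 -0.276 -0.043]
own F [1.71989479 0.12269428]
-20 [247.2 235.6]
-30 [251.5 234.8]
-41 [256.2 234.2]
[[143 126 109  95  86  82  72  68  73  69  68  73  48  28  26  26  26  23  22  25  24  25  19  29  46  72  95 118 134 149 160 175 183 185 189 188 189 188 187 189 193 192 192 192 192 191 193 191 191 192 190 191 193 195 194 191 189 191 189 194]
 [ 66  65  70  76  92 105 119 138 148 135 100  67  42  23  19  24  27  26  23  25  24  18  21  50 111 161 180 183 188 189 190 195 190 193 191 190 192 193 191 192 191 189 190 192 192 190 192 192 193 192 191 192 195 196 196 195 193 193 194 192]
 [127 142 151 163 180 184 185 191 191 182 148  78  28  16  19  18  21  15  18  18  18   9  27  72 129 163 159 156 161 170 185 187 188 191 191 190 189 189 188 191 189 188 190 191 194 192 194 193 193 192 190 191 190 193 193 193 194 194 193 195]
 [189 192 192 192 192 191 190 192 192 191 169 103  38  16  14   7   5  12  20  14  14  13  15  41  65  67  51  46  54  67  87 115 148 17
[... 1837 characters left out ...]
 175 175 175 174 173 175 172 176 163 138  92  67  74  80  92 116 117 102  99 102 101 105 131 165 175 176 175 176 172 178 178 178 178 176 177 178 177 173 173 177 179 186 190 190 190 193 194 190 170 143 140 139 143]
 [165 174 174 175 176 177 175 176 173 170 174 175 175 175 176 173 175 162 154 163 166 160 156 134 105  98 103 103 117 144 169 175 175 173 174 174 176 178 177 176 178 177 178 177 176 177 175 174 177 184 186 189 192 195 187 148 131 136 141 141]
 [117 143 168 173 174 175 175 174 176 176 174 177 179 176 179 178 179 177 178 178 177 176 170 147 111 101 102 103 115 145 170 175 172 174 175 173 174 174 177 177 180 179 178 176 176 179 176 175 174 176 179 184 187 185 185 166 142 137 138 142]]
```

Request:
drive_tool:
  plan: "0 -0.08 0 0 -1; 0 -0.16 0.02 0 -1; 0 -0.22 0.04 0 -1; 0 -0.27 0.05 0 -1; 0 -0.27 0.05 0 -1"

```text
t: 18.75
eef_pos: [572.7, 67.3, 113.9]
tool_rot: [2.452, 1.963, 0.001]
contact_force: [2.1, 0.1, -0.2]
width: 0.6
grip_force: 1.1
```

Request:
drive_tool:
  plan: "0 -0.04 0.02 0 -1; 0 -0.08 0.03 0 -1; 0 -0.08 0.03 0 -1"

```text
t: 19.12
eef_pos: [570.2, 67.8, 113.2]
tool_rot: [2.451, 1.963, 0.002]
contact_force: [3.7, -0.8, 2.5]
width: 0.5
grip_force: 2.1
```

Run:
```python
from h import *
go((-20,-36,117));f=arm.get_state()["contact_force"];print("own F",A.T@f[:2])
i=arm.camera("scene");b=i.mean(2)
for r in(230,232,234,236,238): e=np.where(b[r,240:275]<70)[0];print(r,240+e.max())
```

```text
t 19.125 own [-21.6 -36.6] z 113.2 tilt [ 0.002 -0.    -1.   ] F [ 3.7 -0.8  2.5] yaw units 0.021803904491845816
(-20, -36, 117) [ 0.015  0.041 -0.094]
own F [3.76683837 0.0173507 ]
230 261
232 263
234 263
236 263
238 262
```

Request:
drive_tool:
  plan: "0 -0.05 0.02 0 -1; 0 -0.1 0.03 0 -1; 0 -0.1 0.03 0 -1"

```text
t: 19.55
eef_pos: [567.0, 68.6, 112.4]
tool_rot: [2.45, 1.962, 0.004]
contact_force: [6.0, -0.6, 3.3]
width: 0.8
grip_force: 3.5
```

Request:
drive_tool:
  plan: "0 -0.05 0 0 -1; 0 -0.08 0 0 -1; 0 -0.08 0 0 -1"

```text
t: 19.92
eef_pos: [564.6, 69.3, 112.0]
tool_rot: [2.45, 1.961, 0.007]
contact_force: [9.4, -1.1, 0.5]
width: 0.4
grip_force: 4.9
```

Run:
```python
from h import *
go((-20,-36,117));f=arm.get_state()["contact_force"];print("own F",A.T@f[:2])
i=arm.camera("scene");b=i.mean(2)
for r in(230,232,234,236,238): e=np.where(b[r,240:275]<70)[0];print(r,240+e.max())
```

```text
t 19.925 own [-27.4 -36.4] z 112.0 tilt [ 0.006 -0.    -1.   ] F [ 9.4 -1.1  0.5] yaw units 0.020700173854936957
(-20, -36, 117) [ 0.009  0.187 -0.124]
own F [9.44515939 0.97157141]
230 262
232 263
234 264
236 264
238 263
```

The force climbs while the knob's edge stays put, so the lever is home. I retreat and check.

Request:
drive_tool:
  plan: "0 0.3 0 0 -1; 0 0.7 0 0 -1; 0 0.9 -1 0 -1; 0 0.9 -2.2 0 -1; 0 0.9 -3.5 0 -1; -1.2 0.9 -4 0 -1; -2.6 0.9 -4 0 -1; -4 0.9 -4 0 -1; -5.5 0.9 -4 0 -1; -7 0.9 -4 0 -1; -7 0.9 -4 0 -1; -7 0.9 -4 0 -1"

```text
t: 21.48
eef_pos: [535.9, -211.2, 270.0]
tool_rot: [-2.45, -1.961, 0.001]
contact_force: [0.7, 0.3, -0.1]
width: 0.8
grip_force: 0.0
```

Run:
```python
from h import *
go((0,0,0))
o={n:cv2.imread(f"pics/{n}0.png")[:,:,::-1].astype(int).mean(2) for n in("scene","top")}
np.set_printoptions(linewidth=250)
for n in o:
    i=arm.camera(n);cv2.imwrite(f"pics/{n}_f.png",i[:,:,::-1]);b=i.mean(2)
    p=proj(n,[*(q[:2]+A@np.array([-41,-36])),159])[0];x,y=p.round().astype(int);w=11 if n=="scene" else 8
    print(n,p.round(1));print(b[y-w:y+w+1,x-w-2:x+w+3].astype(int))
    d=b-o[n];mv=(abs(d)>40).astype(np.uint8);_,_,S,C=cv2.connectedComponentsWithStats(mv)
    print([(C[k].round().tolist(),int(S[k,4])) for k in range(1,len(S)) if S[k,4]>12])
```

```text
t 21.475 own [   6.4 -316.3] z 270.0 tilt [-0.003  0.002 -1.   ] F [ 0.7  0.3 -0.1] yaw units 0.01635094524404154
(0, 0, 0) [ 7.897 -0.129  6.763]
scene [256.2 234.2]
[[164 167 167 166 166 165 165 166 166 166 165 166 167 167 168 170 169 169 169 168 165 169 170 168 168 166 169]
 [164 167 165 167 166 166 164 165 165 167 166 165 168 169 171 169 167 168 168 167 167 167 167 167 167 169 168]
 [166 163 166 166 163 165 161 166 164 168 165 161 163 162 163 160 165 167 164 166 169 170 165 164 165 167 167]
 [161 163 162 165 166 165 164 165 162 162 157 148 136 132 131 138 147 158 159 169 167 168 166 164 168 168 168]
 [161 164 163 164 164 165 168 166 159 146 129 108  88  77  78  87 110 127 145 158 167 165 165 166 168 170 171]
 [165 163 167 164 167 166 167 161 139 110  84  59  39  29  30  37  54  75 103 138 159 164 167 168 169 174 173]
 [166 165 169 169 167 166 164 147 107  67  40  27  24  20  19  22  22  35  63 102 139 161 166 168 170 171 171]
 [166 170 169 169 170 167 157 123  71  33  23  20  18  20  19  14  20  14  32  65 108 146 164 169 169 169 173]
 [170 169 172 170 166 163 142  90  41  17  22
[... 3169 characters left out ...]
104 102 119 123  99  56  13   7   0   6  41  96 136 143 119  98  98  99 100]
 [105 104 119 124 137 142 136 120  95  65  52  68 107 137 143 142 125 108 100  97  95]
 [107 105 131 142 141 140 141 142 135 122 117 124 139 143 141 141 135 132 122 118 125]
 [107 106 132 144 143 143 140 141 141 142 142 141 141 140 139 140 141 142 137 135 141]
 [105 104 132 143 142 142 142 142 142 143 143 140 140 139 140 139 141 141 140 141 141]]
[([308.0, 79.0], 203), ([279.0, 168.0], 8309), ([197.0, 118.0], 101), ([212.0, 145.0], 58), ([61.0, 212.0], 27), ([364.0, 288.0], 12250), ([203.0, 249.0], 23), ([166.0, 327.0], 8186), ([94.0, 298.0], 566), ([61.0, 368.0], 1538), ([230.0, 351.0], 162), ([129.0, 371.0], 118)]
```

```bash
python3 -c "
from rig import arm
print(arm.sign_off())"
```

```text
the job is handed in; nothing more can be done
None
```

The lever is fully home in the yellow-disc slot end: both cameras put the knob within about 1 px of where it should be. The hand is clear, image differences show no bystander moved, and the job was handed in at about 21.6 s. My first pass rode over the top of the knob, pressing down about 10 N, and the push to the cross-channel stop put about 5 N of upward friction on it, under the 6 N spring.

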